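# Loosen the window cell's retaining ring by two turns

### The arm

A 6-joint arm with a two-finger parallel gripper is mounted at the origin on the work surface. World frame = base frame: x ahead of the robot, y to its left, z up, the work surface at z = 0. Lengths are in m, angles in rad, forces in N, time in s.
With the tool pointing down it reaches from about 0.375 to 0.9 m from the base axis. Payload 3.1 kg.
Tool frame: the origin (TCP) lies on the centre line of the jaws, within the pads' length; the fingertips stand 8 mm ahead of it and the grasp point (between the pads) lies 11 mm behind it; z points along the fingers, y is the line along which they close (so a half turn about z gives the same grasp; the last joint's range is limited). The gripper opens to 85 mm and grips with 20 to 120 N. Pads are 22 mm wide; open, the fingers measure 114 mm over their backs; the gripper's body (76 mm by 85 mm) begins 54 mm behind the grasp point. The pads swing forward as they close: fully open they stand 13 mm farther back than shut.
Start: joints at [0.972, 0.527, 1.433, -0, 1.181, -0.178], TCP at [0.255, 0.57, 0.21] pointing down, gripper open.
Joint ranges: [-3.08, 3.08], [-0.75, 2.2], [0.22, 2.44], [-1.43, 4.57], [0, 2.65], [-2.85, 2.85]. Speed limits (rad/s): [2.79, 2.79, 3.14, 3.14, 3.14, 3.14].

### API

Orientations are given as a unit quaternion [x, y, z, w].
In Python, from station import * gives the robot as it stands.
- The arm moves only by the tool play_rows, never from a script. Its argument "rows" is a list of rows, each a list of 3 entries, a list of its own where there are three numbers: the turn, a rotation vector about the tool's x, y, z in degrees, then the shift along the tool's x, y, z in mm, then the closure, from 0 (fully open) to 1 (shut). In form: [[[ax, ay, az], [dx, dy, dz], jaw], ...]. A call has 1 to 12 rows; each row shifts and turns the commanded pose from where the row before left it, along the tool's axes as they then stand; what a row does not reach is not made up. A row lasts 1/12 s, in which the tool goes at most 41.7 mm and 7.16 degrees, less where a joint would pass 70% of its speed; a pose out of reach is approached as far as the arm can. A call with a gripper value outside its range is refused whole. The fingers move at their own pace and stop on an object; "grip_force" is the grip in N (left out, the last holds). Time passes only in rows, so rows that do not move let the fingers close. It gives the time, the measured TCP pose, the force, the opening and the grip force at its end, in the units of the state.
- sense(): the state, without advancing time (a new reading comes with each control period).
- snapshot(name): name is "scene" or "top" or "wrist"; returns (picture, depth): 384x512x3 uint8, red, green, blue; 384x512 float32, m along the optical axis (not along the pixel's ray), 0 where there is no reading.
- get_calibration(name): a dict with "vfov" (degrees; the focal length in pixels is half the picture's height over the tangent of half this angle, whatever the lens; pixels are square), "cx", "cy" (the principal point, pixels), "xyz" and "attitude" of the camera in the world. Camera axes: x right, y down, z forward; pixel columns grow to the right and rows downward; lengths in m; the calibration is good to about 2 mm. The wrist camera is an equidistant fisheye: a pixel r from the principal point sees the ray r / f radians off the axis. A picture is of the moment at which its call begins: read the wrist's pose just before it. get_calibration takes no time and is no camera call; for the wrist camera it gives the pose at the moment of the call.
- sign_off(): hands the job in; it is judged then, once.
The state is a dict: "t": time; "q": joint angles; "qd": joint speeds; "tau": joint torques, N m; "tcp_pos": TCP position; "tool_rot": TCP orientation; "force": force on the tool from outside, world axes, zero at the start; "ft_torque": the same for the moment, N m; "finger_gap": opening from 0.0 (shut) to 1.0 (fully open); "gripper_force": force on a finger pad.
Only numpy, scipy, OpenCV 4.12 (cv2) and the standard library are available. Lean on these libraries where they do the work, as an engineer would, in place of code of your own. Each camera call takes 0.05 s, during which the arm holds its last target. There are 200 camera calls.

### The job

The wider of the two window cells on the bench must be loosened so that its window can be changed later: someone has only just started to unscrew its knurled ring, less than a quarter turn from fully tight. With a fingertip against the ring's rim, roll it on round counter-clockwise (seen from above) until it is two full turns from fully tight, with the black line on the ring back in line with the black pointer on the foot to within about 20 degrees, then take the finger away. Do not grip the ring across, do not turn the narrower cell's ring, and leave everything else on the bench where it is.

Things in the scene. Friction and masses are not known exactly. Their poses are not given: they have to be found in the camera images.
- wide_cell: the wide window cell, bolted to the bench, origin on its upright axis at bench height: a round grey foot 108 mm across and 12 mm high, a dark barrel 72 mm across above it up to 46 mm, then the knurled ring
- wide_top (a point): centre of the flat top of the wide cell's ring, on its turning axis. Bare steel ring 84 mm across, 16 mm thick: its upright knurled rim runs from this point's height down 16 mm. A glass window stands 1 mm proud in the middle. Fully tight, this point is 62 mm above the bench; it climbs 3 mm per turn of unscrewing
- wide_mark (a point): outer end of the black index line on the top face of the wide ring, 42 mm from its axis; turns with the ring
- wide_pointer (a point): outer end of the small black pointer on the fixed foot of the wide cell, 54 mm from the axis, 16 mm above the bench; line and pointer lie in the same direction when the ring is fully tight, and at each full turn
- wide_ring (a joint): turn of the wide ring in rad: 0 fully tight with the index line over the pointer, growing counter-clockwise seen from above (unscrewing), 6.28 per full turn, not wrapped; hard stops at 0 and 18.85. Starts between 0.1 and 1.3. Stays where it is left; about 1.2 N along the rim turns it, so a fingertip pressed against the rim with 5 to 10 N and moved along it takes it round without slipping
- narrow_cell: the narrow window cell, bolted to the bench, origin on its upright axis at bench height: a round grey foot 78 mm across and 12 mm high, a dark barrel 42 mm across above it up to 46 mm, then the knurled ring
- narrow_top (a point): centre of the flat top of the narrow cell's ring, on its turning axis. Bare steel ring 54 mm across, 16 mm thick: its upright knurled rim runs from this point's height down 16 mm. A glass window stands 1 mm proud in the middle. Fully tight, this point is 62 mm above the bench; it climbs 3 mm per turn of unscrewing
- narrow_mark (a point): outer end of the black index line on the top face of the narrow ring, 27 mm from its axis; turns with the ring
- narrow_pointer (a point): outer end of the small black pointer on the fixed foot of the narrow cell, 39 mm from the axis, 16 mm above the bench; line and pointer lie in the same direction when the ring is fully tight, and at each full turn
- narrow_ring (a joint): turn of the narrow ring in rad: 0 fully tight with the index line over the pointer, growing counter-clockwise seen from above (unscrewing), 6.28 per full turn, not wrapped; hard stops at 0 and 18.85. To be left alone
- vial: small amber glass vial with a white cap, 24 mm across, 55 mm tall, standing between the two cells; origin at the centre of its underside
- bottle: white plastic bottle, 60 mm across, 120 mm tall, beyond the cells; origin at the centre of its underside
- tray: empty open grey tray, 100 x 140 x 30 mm, beyond the cells; origin at the centre of its underside
- beaker: white open beaker, 68 mm across, 85 mm tall, beyond the cells; origin at the centre of its underside
- screwdriver: screwdriver 160 mm long lying at the left; origin at the middle of its length on the bench
- cuvette_box: grey box with a clear lid, 70 x 110 x 47 mm, at the right; origin at the centre of its underside

How it is judged:
On the way:
1. a finger is turning the ring through its first full turn (value of joint wide_ring between 4 and 8.5 rad and contact force between the fingers and wide_cell above 0.3 N), for 0.05 s.
At the end, for the whole second after the job is handed in: The wide ring stands still at two full turns from tight (12.57 rad), within 0.42 rad (24 degrees); the narrow ring's index mark is within 12 mm of where it was and every loose thing within 20 mm of where it was (value of joint wide_ring between 12.146 and 12.986 rad and velocity of joint wide_ring between -0.05 and 0.05 rad/s and distance of narrow_mark from where it was at the start of the episode below 0.012 m and distance of each of vial, bottle, tray, beaker, screwdriver, cuvette_box from where it was at the start of the episode below 0.02 m); the robot touches nothing.
It fails at once if the ring is gripped across: the gripper straddles the ring's axis while the fingers press on it (horizontal distance between the grasp point and wide_top below 0.018 m and contact force between the fingers and wide_cell above 0.5 N).
It fails at once if the narrow ring is turned (distance of narrow_mark from where it was at the start of the episode above 0.012 m).
It fails at once if a bystander is moved by more than 20 mm or lifted (distance of any of vial, bottle, tray, beaker, screwdriver, cuvette_box from where it was at the start of the episode above 0.02 m).
It also fails if it takes over 72 s, if anything falls off the work surface, if the arm or the gripper's body presses on something with over 40 N, if the wrist force passes 120 N, or if a joint passes its speed limit or range.

## Working session

There is one attempt and no reset: what is moved stays moved. The work goes in short steps, Python scripts to look and compute and a tool call to move; the robot and the scene stay as the last step left them, time stands still between calls to the robot, and variables do not carry over. Pictures are saved under pics/ and viewed, at most 10 in all, crops included, and the job is handed in when it is done.

Besides the shell and the picture viewer there is one more tool, called by a JSON object that holds its "name" and its "arguments", one argument or row to a line. play_rows: Moves the arm, as the interface text tells. Its arguments: {"type":"object","properties":{"rows":{"type":"array","items":{"type":"array"}},"grip_force":{"type":"number"}},"required":["rows"]}

```bash
mkdir -p pics; ls
cat > h.py <<'E'
from station import *
import numpy as np, cv2
from scipy.spatial.transform import Rotation as R
E
python3 - <<'E'
from h import *
s=sense();print(s)
for n in("scene","top"):
    c=get_calibration(n);print(n,c)
    p,d=snapshot(n);cv2.imwrite(f"pics/{n}0.png",p[:,:,::-1]);np.savez(f"{n}0.npz",p=p,d=d)
E
```

```text
pics
{'t': 0.0, 'q': array([ 9.71503541e-01,  5.28415922e-01,  1.43392051e+00,  8.74194305e-06,
        1.18139479e+00, -1.78494961e-01]), 'qd': array([-0.00011731, -0.0017921 ,  0.00101534, -0.00056982, -0.00107502,
        0.00175894]), 'tau': array([ 1.43059115e-03, -4.42354989e+01, -1.78024471e+01, -1.32986656e-04,
        8.38312990e-03,  1.62731942e-05]), 'tcp_pos': array([0.254834  , 0.56984829, 0.20915875]), 'tool_rot': array([ 2.08851540e-01,  9.77946773e-01, -9.87910039e-04, -4.09176607e-04]), 'force': array([ 0.40129325,  0.06259597, -0.42461078]), 'ft_torque': array([ 0.03360361,  0.00465917, -0.0745049 ]), 'gripper_force': 0.0, 'finger_gap': 1.0021645968369666}
scene {'vfov': 48.31928454596619, 'cx': 251.37007497074796, 'cy': 195.14115580018688, 'xyz': array([1.38869928, 0.24784573, 0.83025856]), 'attitude': array([ 0.54953899,  0.7331342 , -0.32149834, -0.23908149])}
top {'vfov': 50.54576801147042, 'cx': 256.42781314533966, 'cy': 197.33455709711177, 'xyz': array([0.50155907, 0.00207348, 1.13174134]), 'attitude': array([-0.69543802,  0.71641803, -0.0423499 ,  0.03629938])}
```

View pics/top0.png

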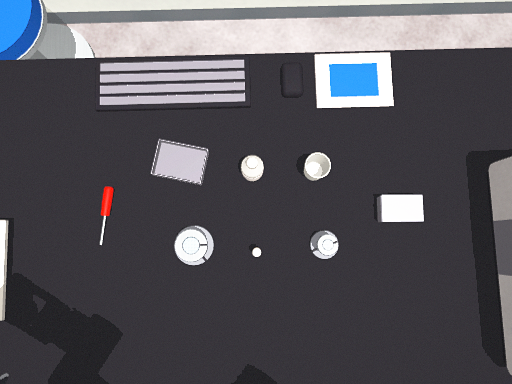

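View pics/scene0.png

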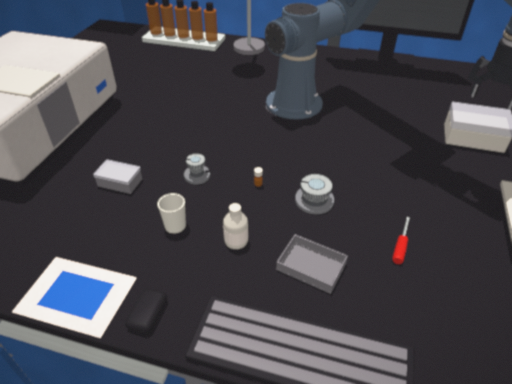

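Top view: wide cell at about (194,245), narrow cell (324,244), vial (257,252), tray (180,162), bottle (252,167). Scene view: wide cell (316,190), narrow (196,167), vial (258,178). Next I'll measure the wide ring.

```bash
cat >> h.py <<'E'
def ray(n,u,v,c=None):
    c=c or get_calibration(n); f=192/np.tan(np.radians(c['vfov'])/2)
    x=(np.atleast_1d(u)-c['cx'])/f; y=(np.atleast_1d(v)-c['cy'])/f
    if n=='wrist':
        r=np.hypot(x,y)+1e-9; d=np.stack([x/r*np.sin(r),y/r*np.sin(r),np.cos(r)],-1)
    else: d=np.stack([x,y,np.ones_like(x)],-1)
    return np.array(c['xyz']),R.from_quat(c['attitude']).apply(d),d
def onz(n,u,v,z,c=None):
    o,w,_=ray(n,u,v,c); return o+w*((z-o[2])/w[:,2])[:,None]
def cloud(n,d,c=None):
    v,u=np.nonzero(d>0); o,w,l=ray(n,u,v,c); return o+w*(d[v,u]/l[:,2])[:,None],u,v
E
python3 - <<'E'
from h import *
for n in("top","scene"):
    z=np.load(f"{n}0.npz");P,u,v=cloud(n,z['d'])
    for nm,px in dict(wide=(194,245),narrow=(324,244),vial=(257,252),tray=(180,162),bottle=(252,167)).items():
        if n=='top': c=onz(n,*px,.05)[0]; cs=globals().setdefault('cs',{}); cs[nm]=c
        c=cs[nm]
        m=(np.hypot(*(P-c)[:,:2].T)<.06)&(P[:,2]>.03)
        Q=P[m]; print(n,nm,c.round(3),m.sum(),Q[:,2].max().round(4) if m.any() else '', Q.min(0).round(3),Q.max(0).round(3))
        if nm in('wide','narrow'):
            T=Q[(Q[:,2]>Q[:,2].max()-.006)]; e=cv2.minEnclosingCircle(T[:,:2].astype(np.float32)); print('  circ',e, np.median(T[:,2]))
p=np.load("top0.npz")['p'][205:285,154:234,::-1]
q=np.load("scene0.npz")['p'][155:225,276:356,::-1]
cv2.imwrite("pics/z.png",np.hstack([cv2.resize(p,(400,400),interpolation=2),cv2.resize(q,(400,400),interpolation=2)]))
E
```

```text
top wide [0.501 0.159 0.05 ] 848 0.0702 [0.459 0.124 0.046] [0.543 0.208 0.07 ]
  circ ((0.500311553478241, 0.1662777215242386), 0.04149092733860016) 0.06517492387629376
top narrow [ 0.493 -0.184  0.05 ] 363 0.0721 [ 0.464 -0.216  0.051] [ 0.519 -0.164  0.072]
  circ ((0.49255403876304626, -0.1905972808599472), 0.02520461194217205) 0.0670711925616343
top vial [ 0.477 -0.006  0.05 ] 60 0.0591 [ 0.467 -0.014  0.051] [0.488 0.005 0.059]
top tray [0.724 0.194 0.05 ] 34 0.0348 [0.675 0.155 0.03 ] [0.782 0.238 0.035]
top bottle [0.705 0.    0.05 ] 443 0.1246 [ 0.673 -0.029  0.031] [0.733 0.03  0.125]
scene wide [0.501 0.159 0.05 ] 686 0.0665 [0.457 0.126 0.03 ] [0.545 0.211 0.066]
  circ ((0.5018373727798462, 0.170456200838089), 0.043492890894412994) 0.061944046936238284
scene narrow [ 0.493 -0.184  0.05 ] 288 0.0671 [ 0.463 -0.214  0.03 ] [ 0.519 -0.161  0.067]
  circ ((0.49215373396873474, -0.18764062225818634), 0.027244267985224724) 0.06288135460751432
scene vial [ 0.477 -0.006  0.05 ] 76 0.0573 [ 0.464 -0.015  0.03 ] [0.49  0.01  0.057]
scene tray [0.724 0.194 0.05 ] 13 0.0316 [0.674 0.14  0.03 ] [0.782 0.232 0.032]
scene bottle [0.705 0.    0.05 ] 711 0.1212 [ 0.684 -0.025  0.03 ] [0.738 0.034 0.121]
```

View pics/z.png

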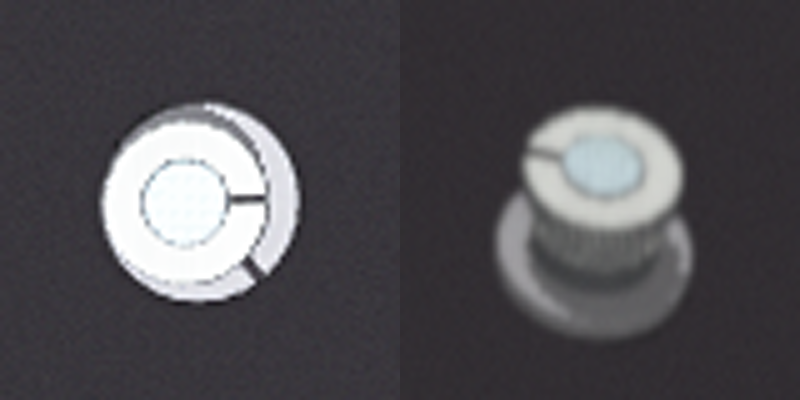

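Left crop: ring centre (184,202), index line end (265,199) pointing right (−y); foot pointer end (265,280), centred on the foot at (199,202). The ring is roughly 0.8 rad from tight. I'll compute it, and bring the shut gripper toward the far side of the ring.

Run:
```python
from h import *
f=lambda x,y:(154+x/5-.4,205+y/5-.4)
c=onz('top',*f(184,202),.0625)[0];m=onz('top',*f(265,199),.0625)[0]
fc=onz('top',*f(199,202),.012)[0];p=onz('top',*f(263,279),.016)[0]
a=lambda d:np.degrees(np.arctan2(d[1],d[0]))
print(c,m,fc,p,a(m-c),a(p-fc),a(p-c))
```

```text
[0.50089129 0.16703863 0.0625    ] [0.50117404 0.12480826 0.0625    ] [0.50061305 0.16664689 0.012     ] [0.45809711 0.1319398  0.016     ] -89.61638357164315 -140.77416857434017 -140.64216057558258
```

{"name": "play_rows", "arguments": {
  "rows": [
    [[0, 0, 0], [-35, -18.5, 0], 1],
    [[0, 0, 0], [-35, -18.5, 0], 1],
    [[0, 0, 0], [-35, -18.5, 0], 1],
    [[0, 0, 0], [-35, -18.5, 0], 1],
    [[0, 0, 0], [-35, -18.5, 0], 1],
    [[0, 0, 0], [-35, -18.5, 0], 1],
    [[0, 0, 0], [-35, -18.5, 0], 1],
    [[0, 0, 0], [-35, -18.5, 0], 1],
    [[0, 0, 0], [-35, -18.5, 0], 1],
    [[0, 0, 0], [-35, -18.5, 0], 1],
    [[0, 0, 0], [-35, -18.5, 0], 1],
    [[0, 0, 0], [-35, -18.5, 0], 1]
  ],
  "grip_force": 30
}}

```text
t: 1.1
tcp_pos: [0.5485, 0.1945, 0.2097]
tool_rot: [0.209, 0.978, -0.0, -0.0]
force: [-0.3, 0.6, 1.2]
finger_gap: -0.0
gripper_force: 0.0
```

{"name": "play_rows", "arguments": {
  "rows": [
    [[0, 0, 7], [0, 0, 0], 1],
    [[0, 0, 7], [0, 0, 0], 1],
    [[0, 0, 7], [0, 0, 0], 1],
    [[0, 0, 7], [0, 0, 0], 1],
    [[0, 0, 7], [0, 0, 0], 1],
    [[0, 0, 7], [0, 0, 0], 1],
    [[0, 0, 7], [0, 0, 0], 1],
    [[0, 0, 7], [0, 0, 0], 1],
    [[0, 0, 7], [0, 0, 0], 1],
    [[0, 0, 7], [0, 0, 0], 1],
    [[0, 0, 7], [0, 0, 0], 1],
    [[0, 0, 7], [0, 0, 0], 1]
  ]
}}

```text
t: 2.1
tcp_pos: [0.5475, 0.1962, 0.2096]
tool_rot: [0.811, 0.585, -0.001, -0.0]
force: [0.2, -0.8, 0.4]
finger_gap: -0.003
gripper_force: 0.0
```

{"name": "play_rows", "arguments": {
  "rows": [
    [[0, 0, 7], [0, 0, 0], 1],
    [[0, 0, 7], [0, 0, 0], 1],
    [[0, 0, 7], [0, 0, 0], 1],
    [[0, 0, 7], [0, 0, 0], 1],
    [[0, 0, 7], [0, 0, 0], 1],
    [[0, 0, 7], [0, 0, 0], 1],
    [[0, 0, 7], [0, 0, 0], 1],
    [[0, 0, 7], [0, 0, 0], 1],
    [[0, 0, 7], [0, 0, 0], 1],
    [[0, 0, 7], [0, 0, 0], 1],
    [[0, 0, 7], [0, 0, 0], 1],
    [[0, 0, 0], [0, 0, 0], 1]
  ]
}}

```text
t: 3.1
tcp_pos: [0.5475, 0.1962, 0.2096]
tool_rot: [0.999, -0.046, -0.001, 0.0]
force: [0.0, -0.2, -0.3]
finger_gap: 0.0
gripper_force: 0.0
```

{"name": "play_rows", "arguments": {
  "rows": [
    [[0, 0, 0], [9, 17, 0], 1],
    [[0, 0, 0], [9.5, 16.5, 0], 1],
    [[0, 0, 0], [0, 0, 30], 1],
    [[0, 0, 0], [0, 0, 30], 1],
    [[0, 0, 0], [0, 0, 30], 1],
    [[0, 0, 0], [0, 0, 30], 1],
    [[0, 0, 0], [0, 0, 20], 1],
    [[0, 0, 0], [0, 0, 14], 1],
    [[0, 0, 0], [0, 0, 0], 1],
    [[0, 0, 0], [-2, 0, 0], 1],
    [[0, 0, 0], [-2, 0, 0], 1],
    [[0, 0, 0], [0, 0, 0], 1]
  ]
}}

```text
t: 4.1
tcp_pos: [0.5597, 0.1618, 0.0574]
tool_rot: [0.999, -0.044, 0.001, -0.0]
force: [-0.6, 0.4, 0.0]
finger_gap: 0.001
gripper_force: 0.0
```

Run:
```python
from h import *
s=sense();print(s['tcp_pos'],s['force'],np.hypot(*(s['tcp_pos'][:2]-[.501,.167])))
p,d=snapshot("scene");p2,_=snapshot("wrist")
cv2.imwrite("pics/a.png",np.hstack([cv2.resize(p[130:240,260:370,::-1],(400,400),interpolation=2),cv2.resize(p2[:,64:448,::-1],(400,400))]))
```

```text
[0.55972967 0.16180382 0.05735095] [-0.57559059  0.3757216   0.00275747] 0.0589590938177058
```

View pics/a.png

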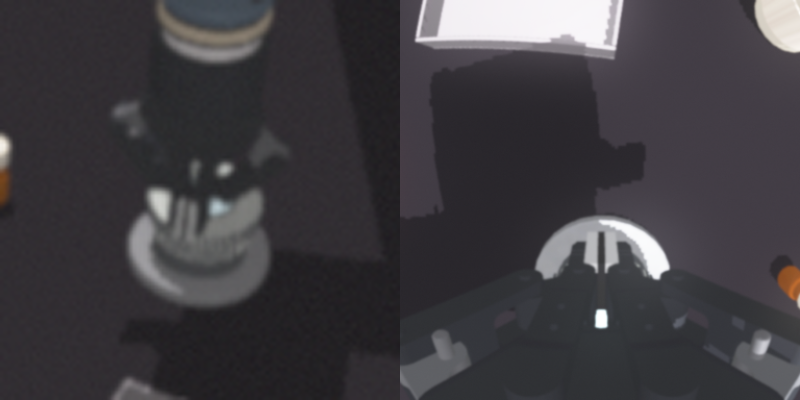

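The finger stands beside the rim (crop 190,215) above the foot, clear of the vial. Now I'll press in gently.

{"name": "play_rows", "arguments": {
  "rows": [
    [[0, 0, 0], [-1, 0, 0], 1],
    [[0, 0, 0], [-1, 0, 0], 1],
    [[0, 0, 0], [-1, 0, 0], 1],
    [[0, 0, 0], [-1, 0, 0], 1],
    [[0, 0, 0], [0, 0, 0], 1],
    [[0, 0, 0], [0, 0, 0], 1]
  ]
}}

```text
t: 4.7
tcp_pos: [0.5553, 0.162, 0.0561]
tool_rot: [0.999, -0.045, -0.0, 0.0]
force: [-0.0, 0.5, 0.3]
finger_gap: -0.002
gripper_force: 0.0
```

{"name": "play_rows", "arguments": {
  "rows": [
    [[0, 0, 0], [-1, 0, 0], 1],
    [[0, 0, 0], [0, 0, 0], 1],
    [[0, 0, 0], [0, 0, 0], 1]
  ]
}}

```text
t: 4.95
tcp_pos: [0.5543, 0.162, 0.056]
tool_rot: [0.999, -0.045, -0.0, 0.0]
force: [0.4, 0.4, -1.1]
finger_gap: 0.005
gripper_force: 0.0
```

{"name": "play_rows", "arguments": {
  "rows": [
    [[0, 0, 0], [-1, 0, 0], 1],
    [[0, 0, 0], [0, 0, 0], 1],
    [[0, 0, 0], [0, 0, 0], 1]
  ]
}}

```text
t: 5.2
tcp_pos: [0.5533, 0.1622, 0.0561]
tool_rot: [0.999, -0.045, -0.0, 0.0]
force: [-0.2, -0.2, 0.3]
finger_gap: -0.001
gripper_force: 0.0
```

{"name": "play_rows", "arguments": {
  "rows": [
    [[0, 0, 0], [-1, 0, 0], 1],
    [[0, 0, 0], [0, 0, 0], 1],
    [[0, 0, 0], [0, 0, 0], 1]
  ]
}}

```text
t: 5.45
tcp_pos: [0.5523, 0.1623, 0.0561]
tool_rot: [0.999, -0.045, -0.0, 0.0]
force: [0.2, 0.6, 0.4]
finger_gap: -0.002
gripper_force: 0.0
```

{"name": "play_rows", "arguments": {
  "rows": [
    [[0, 0, 0], [-1, 0, 0], 1],
    [[0, 0, 0], [0, 0, 0], 1],
    [[0, 0, 0], [0, 0, 0], 1]
  ]
}}

```text
t: 5.7
tcp_pos: [0.5513, 0.1623, 0.0561]
tool_rot: [0.999, -0.045, -0.0, 0.0]
force: [0.5, -0.1, -0.6]
finger_gap: 0.005
gripper_force: 0.0
```

{"name": "play_rows", "arguments": {
  "rows": [
    [[0, 0, 0], [-0.7, 0, 0], 1],
    [[0, 0, 0], [0, 0, 0], 1],
    [[0, 0, 0], [0, 0, 0], 1]
  ]
}}

```text
t: 5.95
tcp_pos: [0.5507, 0.1624, 0.0561]
tool_rot: [0.999, -0.045, -0.0, -0.0]
force: [0.3, -0.1, 0.8]
finger_gap: 0.002
gripper_force: 0.0
```

{"name": "play_rows", "arguments": {
  "rows": [
    [[0, 0, 0], [-0.7, 0, 0], 1],
    [[0, 0, 0], [0, 0, 0], 1],
    [[0, 0, 0], [0, 0, 0], 1]
  ]
}}

```text
t: 6.2
tcp_pos: [0.55, 0.1625, 0.0561]
tool_rot: [0.999, -0.045, -0.0, -0.0]
force: [0.6, 0.2, 0.5]
finger_gap: 0.001
gripper_force: 0.0
```

{"name": "play_rows", "arguments": {
  "rows": [
    [[0, 0, 0], [-0.7, 0, 0], 1],
    [[0, 0, 0], [0, 0, 0], 1],
    [[0, 0, 0], [0, 0, 0], 1]
  ]
}}

```text
t: 6.45
tcp_pos: [0.5493, 0.1625, 0.0561]
tool_rot: [0.999, -0.045, -0.0, 0.0]
force: [-0.1, -0.2, 0.6]
finger_gap: -0.003
gripper_force: 0.0
```

{"name": "play_rows", "arguments": {
  "rows": [
    [[0, 0, 0], [-0.8, 0, 0], 1],
    [[0, 0, 0], [0, 0, 0], 1],
    [[0, 0, 0], [0, 0, 0], 1]
  ]
}}

```text
t: 6.7
tcp_pos: [0.5485, 0.1626, 0.0561]
tool_rot: [0.999, -0.045, -0.0, 0.0]
force: [-0.2, 0.4, -0.5]
finger_gap: -0.0
gripper_force: 0.0
```

{"name": "play_rows", "arguments": {
  "rows": [
    [[0, 0, 0], [-0.8, 0, 0], 1],
    [[0, 0, 0], [0, 0, 0], 1],
    [[0, 0, 0], [0, 0, 0], 1]
  ]
}}

```text
t: 6.95
tcp_pos: [0.5477, 0.1627, 0.0561]
tool_rot: [0.999, -0.045, -0.0, 0.0]
force: [-0.2, 0.1, 0.3]
finger_gap: -0.001
gripper_force: 0.0
```

Run:
```python
from h import *
p,d=snapshot("scene");p2,_=snapshot("top")
cv2.imwrite("pics/b.png",np.hstack([cv2.resize(p[160:220,280:340,::-1],(400,400),interpolation=2),cv2.resize(p2[215:275,164:224,::-1],(400,400),interpolation=2)]))
```

```text
(no output)
```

View pics/b.png

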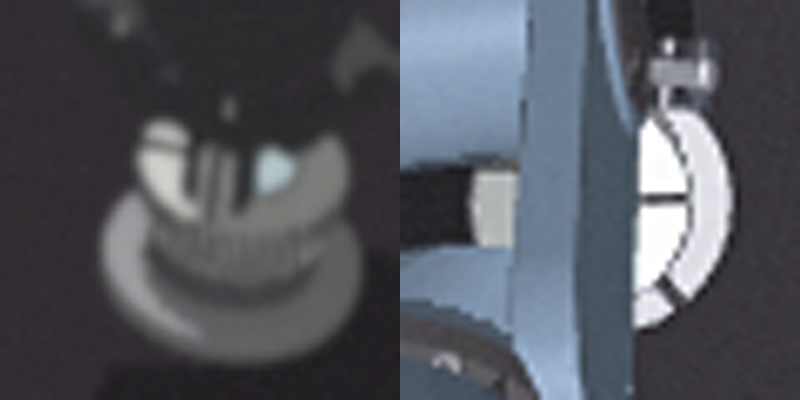

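Left crop: fingers at (215,180) near the ring's far edge, tip seemingly ending around (215,218). Right crop: the index line is at (660,198), unmoved. I'll check where the tip should project.

Run:
```python
from h import *
c=get_calibration('scene');f=192/np.tan(np.radians(c['vfov'])/2)
for nm,P in dict(tip=(.5477,.1627,.048),tcp=(.5477,.1627,.056),tip_up=(.5477,.1627,.07),rimtop=(.543,.163,.0625),rimbot=(.543,.163,.0465),ringc=(.501,.167,.0625)).items():
    q=R.from_quat(c['attitude']).inv().apply(np.array(P)-c['xyz']);u=np.array([c['cx'],c['cy']])+f*q[:2]/q[2]
    print(nm,((u+.5-[280,160])*400/60).round())
p,d=snapshot("scene")
P,u,v=cloud('scene',d)
m=(u>=310-2)&(u<=316)&(v>=180)&(v<=200)
for i in np.nonzero(m)[0]:
    if u[i] in(310,312,314) : print(u[i],v[i],P[i].round(4))
```

```text
tip [206. 262.]
tcp [208. 248.]
tip_up [211. 222.]
rimtop [212. 228.]
rimbot [209. 257.]
ringc [241. 163.]
310 180 [0.5603 0.1571 0.1232]
312 180 [0.5598 0.162  0.124 ]
314 180 [0.5609 0.1671 0.1262]
310 181 [0.5617 0.1575 0.1212]
312 181 [0.5546 0.1618 0.1163]
314 181 [0.5586 0.1672 0.1209]
310 182 [0.5602 0.1576 0.1166]
312 182 [0.5557 0.1622 0.114 ]
314 182 [0.5628 0.1679 0.1213]
310 183 [0.558  0.1577 0.1115]
312 183 [0.559  0.1629 0.1135]
314 183 [0.5612 0.1681 0.1167]
310 184 [0.5601 0.1582 0.1099]
312 184 [0.5583 0.1631 0.1096]
314 184 [0.5578 0.1681 0.1104]
310 185 [0.56   0.1585 0.1065]
312 185 [0.5587 0.1634 0.1066]
314 185 [0.561  0.1687 0.1099]
310 186 [0.5582 0.1586 0.1016]
312 186 [0.5581 0.1637 0.1027]
314 186 [0.5607 0.169  0.1063]
310 187 [0.5584 0.159  0.0984]
312 187 [0.5601 0.1642 0.1012]
314 187 [0.5598 0.1692 0.1021]
310 188 [0.5588 0.1593 0.0954]
312 188 [0.5591 0.1644 0.0969]
314 188 [0.5598 0.1696 0.0988]
310 189 [0.5589 0.1596 0.0921]
312 189 [0.5601 0.1649 0.0944]
314 189 [0.559  0.1698 0.0947]
310 190 [0.5607 0.1601 0.0904]
312 190 [0.5607 0.1652 0.0916]
3
[... 259 characters left out ...]
577 0.1659 0.0786]
314 193 [0.554  0.1707 0.0767]
310 194 [0.5392 0.1591 0.0571]
312 194 [0.5399 0.1645 0.059 ]
314 194 [0.5403 0.1698 0.0607]
310 195 [0.5383 0.1594 0.0527]
312 195 [0.5398 0.1648 0.0554]
314 195 [0.5404 0.1701 0.0573]
310 196 [0.5403 0.1599 0.051 ]
312 196 [0.5429 0.1654 0.0547]
314 196 [0.5434 0.1707 0.0565]
310 197 [0.5404 0.1602 0.0475]
312 197 [0.5423 0.1657 0.0506]
314 197 [0.538  0.1706 0.048 ]
310 198 [0.5346 0.16   0.0385]
312 198 [0.5407 0.1659 0.0455]
314 198 [0.5416 0.1713 0.0478]
310 199 [0.5346 0.1603 0.0349]
312 199 [0.5369 0.1659 0.0384]
314 199 [0.5354 0.171  0.0384]
310 200 [0.5345 0.1606 0.0312]
312 200 [0.5348 0.166  0.0329]
314 200 [0.5336 0.1712 0.0332]
```

The depth puts the fingertip's lower end near z 0.077, which is above the ring, and explains why there's no contact. I'll back off and check.

{"name": "play_rows", "arguments": {
  "rows": [
    [[0, 0, 0], [5, 0, 0], 1],
    [[0, 0, 0], [5, 0, 0], 1],
    [[0, 0, 0], [6, 0, 0], 1],
    [[0, 0, 0], [0, 0, 0], 1],
    [[0, 0, 0], [0, 0, 0], 1]
  ]
}}

```text
t: 7.52
tcp_pos: [0.5645, 0.1611, 0.0561]
tool_rot: [0.999, -0.045, 0.0, -0.0]
force: [0.2, 0.2, 0.3]
finger_gap: -0.004
gripper_force: 0.0
```

Run:
```python
from h import *
print(sense()['tcp_pos'])
c=get_calibration('scene')
p,d=snapshot("scene")
P,u,v=cloud('scene',d)
m=(P[:,0]>.556)&(P[:,0]<.6)&(abs(P[:,1]-.162)<.03)&(P[:,2]>.03)&(P[:,2]<.15)
for z in np.arange(.03,.15,.006):
    Q=P[m&(P[:,2]>=z)&(P[:,2]<z+.006)]
    if len(Q): print(z.round(3),len(Q),Q[:,0].min().round(4),Q[:,0].max().round(4),Q[:,1].min().round(4),Q[:,1].max().round(4))
```

```text
[0.56446595 0.16107878 0.05612196]
0.072 1 0.5741 0.5741 0.1612 0.1612
0.078 9 0.5678 0.5781 0.1516 0.1733
0.084 20 0.5626 0.5791 0.1492 0.1762
0.09 18 0.5687 0.5786 0.1513 0.1752
0.096 18 0.5681 0.5777 0.151 0.1763
0.102 22 0.5599 0.5778 0.1506 0.1774
0.108 18 0.5673 0.5804 0.1499 0.1757
0.114 19 0.5662 0.5791 0.1408 0.1799
0.12 39 0.558 0.5824 0.1344 0.1907
0.126 56 0.5562 0.5822 0.1335 0.1917
0.132 51 0.5567 0.5809 0.1333 0.1919
0.138 18 0.5652 0.5843 0.1327 0.1914
0.144 27 0.5698 0.5853 0.1459 0.1782
```

{"name": "play_rows", "arguments": {
  "rows": [
    [[0, 0, 0], [0, 0, 9], 1],
    [[0, 0, 0], [0, 0, 9], 1],
    [[0, 0, 0], [0, 0, 9], 1],
    [[0, 0, 0], [-2, 0, 0], 1],
    [[0, 0, 0], [-2, 0, 0], 1],
    [[0, 0, 0], [-2, 0, 0], 1],
    [[0, 0, 0], [-1, 0, 0], 1],
    [[0, 0, 0], [0, 0, 0], 1],
    [[0, 0, 0], [0, 0, 0], 1]
  ]
}}

```text
t: 8.32
tcp_pos: [0.5569, 0.1619, 0.0295]
tool_rot: [0.999, -0.045, 0.0, -0.0]
force: [0.7, -0.4, -0.4]
finger_gap: 0.001
gripper_force: 0.0
```

{"name": "play_rows", "arguments": {
  "rows": [
    [[0, 0, 0], [-1, 0, 0], 1],
    [[0, 0, 0], [0, 0, 0], 1],
    [[0, 0, 0], [0, 0, 0], 1]
  ]
}}

```text
t: 8.57
tcp_pos: [0.5558, 0.162, 0.0293]
tool_rot: [0.999, -0.045, 0.0, -0.0]
force: [0.4, 0.6, -0.3]
finger_gap: -0.004
gripper_force: 0.0
```

{"name": "play_rows", "arguments": {
  "rows": [
    [[0, 0, 0], [-1, 0, 0], 1],
    [[0, 0, 0], [0, 0, 0], 1],
    [[0, 0, 0], [0, 0, 0], 1]
  ]
}}

```text
t: 8.82
tcp_pos: [0.5547, 0.162, 0.0291]
tool_rot: [0.999, -0.045, -0.0, 0.0]
force: [0.5, -0.2, -0.7]
finger_gap: -0.001
gripper_force: 0.0
```

{"name": "play_rows", "arguments": {
  "rows": [
    [[0, 0, 0], [-1, 0, 0], 1],
    [[0, 0, 0], [0, 0, 0], 1],
    [[0, 0, 0], [0, 0, 0], 1]
  ]
}}

```text
t: 9.07
tcp_pos: [0.5536, 0.1621, 0.0291]
tool_rot: [0.999, -0.045, -0.0, 0.0]
force: [0.1, -0.5, -0.1]
finger_gap: -0.004
gripper_force: 0.0
```

{"name": "play_rows", "arguments": {
  "rows": [
    [[0, 0, 0], [-0.7, 0, 0], 1],
    [[0, 0, 0], [0, 0, 0], 1],
    [[0, 0, 0], [0, 0, 0], 1]
  ]
}}

```text
t: 9.32
tcp_pos: [0.553, 0.1622, 0.0291]
tool_rot: [0.999, -0.045, -0.0, 0.0]
force: [-0.7, -0.6, -0.1]
finger_gap: -0.0
gripper_force: 0.0
```

{"name": "play_rows", "arguments": {
  "rows": [
    [[0, 0, 0], [-0.7, 0, 0], 1],
    [[0, 0, 0], [0, 0, 0], 1],
    [[0, 0, 0], [0, 0, 0], 1]
  ]
}}

```text
t: 9.57
tcp_pos: [0.5522, 0.1622, 0.0291]
tool_rot: [0.999, -0.045, -0.0, 0.0]
force: [0.4, 0.2, -1.0]
finger_gap: -0.001
gripper_force: 0.0
```

{"name": "play_rows", "arguments": {
  "rows": [
    [[0, 0, 0], [-0.7, 0, 0], 1],
    [[0, 0, 0], [0, 0, 0], 1],
    [[0, 0, 0], [0, 0, 0], 1]
  ]
}}

```text
t: 9.82
tcp_pos: [0.5517, 0.1623, 0.0292]
tool_rot: [0.999, -0.045, 0.0, -0.0]
force: [0.7, 0.3, 0.3]
finger_gap: 0.002
gripper_force: 0.1
```

{"name": "play_rows", "arguments": {
  "rows": [
    [[0, 0, 0], [-0.7, 0, 0], 1],
    [[0, 0, 0], [0, 0, 0], 1],
    [[0, 0, 0], [0, 0, 0], 1]
  ]
}}

```text
t: 10.07
tcp_pos: [0.5517, 0.1623, 0.0292]
tool_rot: [0.999, -0.045, 0.001, -0.0]
force: [2.5, -0.2, -2.1]
finger_gap: -0.003
gripper_force: 0.9
```

{"name": "play_rows", "arguments": {
  "rows": [
    [[0, 0, 0], [-0.7, 0, 0], 1],
    [[0, 0, 0], [0, 0, 0], 1],
    [[0, 0, 0], [0, 0, 0], 1]
  ]
}}

```text
t: 10.32
tcp_pos: [0.5516, 0.1623, 0.0293]
tool_rot: [0.999, -0.045, 0.001, -0.0]
force: [3.7, -1.0, -1.8]
finger_gap: 0.003
gripper_force: 2.1
```

Contact, at about 2.5 N/mm. I'll press a bit more and try a short arc counter-clockwise.

{"name": "play_rows", "arguments": {
  "rows": [
    [[0, 0, 0], [-0.8, 0, 0], 1],
    [[0, 0, 0], [-0.7, 0, 0], 1],
    [[0, 0, -5], [-0.19, -4.4, 0], 1],
    [[0, 0, -5], [-0.19, -4.4, 0], 1],
    [[0, 0, -5], [-0.19, -4.4, 0], 1],
    [[0, 0, -5], [-0.19, -4.4, 0], 1],
    [[0, 0, -5], [-0.19, -4.4, 0], 1],
    [[0, 0, -5], [-0.19, -4.4, 0], 1]
  ]
}}

```text
t: 10.98
tcp_pos: [0.5468, 0.189, 0.0296]
tool_rot: [0.976, 0.217, 0.003, 0.0]
force: [5.9, 1.5, -2.1]
finger_gap: -0.002
gripper_force: 2.7
```

Run:
```python
from h import *
s=sense();print(s['tcp_pos'],s['force'])
h=2*np.degrees(np.arctan2(s['tool_rot'][1],s['tool_rot'][0]));d=s['tcp_pos'][:2]-[.500,.167]
print(h,np.hypot(*d),np.degrees(np.arctan2(d[1],d[0])))
p2,_=snapshot("top");cv2.imwrite("pics/c.png",cv2.resize(p2[205:285,154:234,::-1],(400,400),interpolation=2))
```

```text
[0.54680743 0.18899211 0.02957766] [ 5.85235922  1.52045403 -2.08615886]
25.10898213675675 0.05171642406382028 25.16611864462768
```

View pics/c.png

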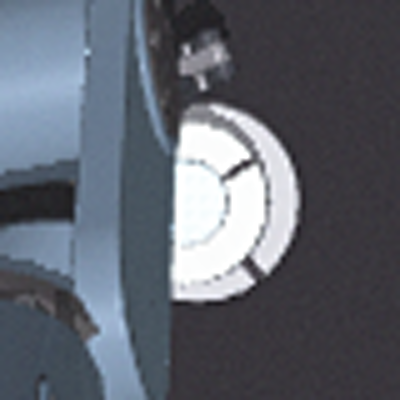

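The line has moved to (252,163), about 30° on, matching the finger's orbit. Carrying on.

{"name": "play_rows", "arguments": {
  "rows": [
    [[0, 0, -5], [-0.19, -4.4, 0], 1],
    [[0, 0, -5], [-0.19, -4.4, 0], 1],
    [[0, 0, -5], [-0.19, -4.4, 0], 1],
    [[0, 0, -5], [-0.19, -4.4, 0], 1],
    [[0, 0, -5], [-0.19, -4.4, 0], 1],
    [[0, 0, -5], [-0.19, -4.4, 0], 1],
    [[0, 0, -5], [-0.19, -4.4, 0], 1],
    [[0, 0, -5], [-0.19, -4.4, 0], 1]
  ]
}}

```text
t: 11.7
tcp_pos: [0.5214, 0.2144, 0.0298]
tool_rot: [0.843, 0.538, 0.002, -0.0]
force: [4.2, 5.1, 0.6]
finger_gap: 0.003
gripper_force: 2.6
```

{"name": "play_rows", "arguments": {
  "rows": [
    [[0, 0, -5], [-0.19, -4.4, 0], 1],
    [[0, 0, -5], [-0.19, -4.4, 0], 1],
    [[0, 0, -5], [-0.19, -4.4, 0], 1],
    [[0, 0, -5], [-0.19, -4.4, 0], 1],
    [[0, 0, -5], [-0.19, -4.4, 0], 1],
    [[0, 0, -5], [-0.19, -4.4, 0], 1],
    [[0, 0, -5], [-0.19, -4.4, 0], 1],
    [[0, 0, -5], [-0.19, -4.4, 0], 1],
    [[0, 0, -5], [-0.19, -4.4, 0], 1],
    [[0, 0, -5], [-0.19, -4.4, 0], 1],
    [[0, 0, -5], [-0.19, -4.4, 0], 1],
    [[0, 0, -5], [-0.19, -4.4, 0], 1]
  ]
}}

```text
t: 12.7
tcp_pos: [0.4675, 0.2092, 0.0294]
tool_rot: [0.461, 0.888, -0.0, -0.002]
force: [-0.4, 3.2, -0.3]
finger_gap: 0.0
gripper_force: 0.9
```

{"name": "play_rows", "arguments": {
  "rows": [
    [[0, 0, -5], [-0.8, -4.4, 0], 1],
    [[0, 0, -6], [-0.8, -4.4, 0], 1],
    [[0, 0, -6], [-0.4, -4.4, 0], 1],
    [[0, 0, -5], [-0.19, -4.4, 0], 1],
    [[0, 0, -5], [-0.19, -4.4, 0], 1],
    [[0, 0, -5], [-0.19, -4.4, 0], 1],
    [[0, 0, -5], [-0.19, -4.4, 0], 1],
    [[0, 0, -5], [-0.19, -4.4, 0], 1]
  ]
}}

```text
t: 13.37
tcp_pos: [0.4472, 0.1789, 0.029]
tool_rot: [0.112, 0.994, -0.001, -0.004]
force: [-2.5, 1.9, 2.1]
finger_gap: 0.0
gripper_force: 1.3
```

{"name": "play_rows", "arguments": {
  "rows": [
    [[0, 0, -5], [-1.2, -4.4, 0], 1],
    [[0, 0, -5], [-1.0, -4.4, 0], 1],
    [[0, 0, -5], [-0.3, -4.4, 0], 1],
    [[0, 0, -5], [-0.25, -4.4, 0], 1],
    [[0, 0, -5], [-0.25, -4.4, 0], 1],
    [[0, 0, -5], [-0.25, -4.4, 0], 1]
  ]
}}

```text
t: 13.87
tcp_pos: [0.4476, 0.1521, 0.0288]
tool_rot: [-0.149, 0.989, 0.001, -0.006]
force: [-5.6, -0.1, 4.0]
finger_gap: -0.004
gripper_force: 2.5
```

Run:
```python
from h import *
s=sense();print(s['tcp_pos'],s['force'],s['q'])
h=2*np.arctan2(s['tool_rot'][1],s['tool_rot'][0]);n=np.array([np.cos(h),np.sin(h)]);t=np.array([-n[1],n[0]]);d=s['tcp_pos'][:2]-[.499,.168]
print(np.degrees(h),d@n,d@t,s['force'][:2]@n,s['force'][:2]@t)
p2,_=snapshot("top");p,_=snapshot("scene");cv2.imwrite("pics/d.png",np.hstack([cv2.resize(p2[205:285,154:234,::-1],(400,400),interpolation=2),cv2.resize(p[150:230,276:356,::-1],(400,400),interpolation=2)]))
```

```text
[0.44762176 0.15207907 0.02879946] [-5.56026752 -0.0698742   3.96660446] [ 9.02215905e-02  6.54425340e-01  1.94160369e+00  7.72530544e-04
  5.58557699e-01 -1.78064972e+00]
197.15534175931563 0.05378843891189741 5.788509757120918e-05 5.3334935275335855 -1.5733099272259543
```

View pics/d.png

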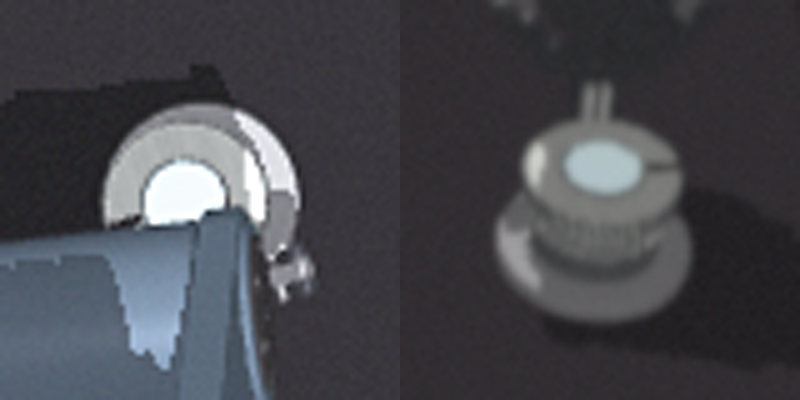

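The line is now at (120,222) in the top crop, about +196° from the start, so slip is small. Continuing this sweep to near the wrist limit.

{"name": "play_rows", "arguments": {
  "rows": [
    [[0, 0, -5], [-0.4, -4.4, 0], 1],
    [[0, 0, -5], [-0.25, -4.4, 0], 1],
    [[0, 0, -5], [-0.19, -4.4, 0], 1],
    [[0, 0, -5], [-0.19, -4.4, 0], 1],
    [[0, 0, -5], [-0.19, -4.4, 0], 1],
    [[0, 0, -5], [-0.19, -4.4, 0], 1],
    [[0, 0, -5], [-0.19, -4.4, 0], 1],
    [[0, 0, -5], [-0.19, -4.4, 0], 1],
    [[0, 0, -5], [-0.19, -4.4, 0], 1],
    [[0, 0, -5], [-0.19, -4.4, 0], 1]
  ]
}}

```text
t: 14.8
tcp_pos: [0.4758, 0.1188, 0.0289]
tool_rot: [-0.554, 0.833, 0.003, -0.007]
force: [-6.2, -11.2, 7.0]
finger_gap: 0.0
gripper_force: 6.2
```

```bash
cat >> h.py <<'E'
def st():
    s=sense();h=2*np.arctan2(s['tool_rot'][1],s['tool_rot'][0]);n=np.array([np.cos(h),np.sin(h)]);t=np.array([-n[1],n[0]]);d=s['tcp_pos'][:2]-[.4985,.168]
    print('t',s['t'],'h',np.degrees(h).round(1),'rad,tan mm',(d@n*1e3).round(1),(d@t*1e3).round(1),'F',(s['force'][:2]@n).round(1),(s['force'][:2]@t).round(1),'z',s['tcp_pos'][2].round(4),'q',s['q'].round(2))
E
python3 -c "
from h import *
st()"
```

```text
t 14.8 h 247.3 rad,tan mm 54.1 -1.9 F 12.8 -1.4 z 0.0289 q [ 0.02  0.67  1.9  -0.    0.6  -2.72]
```

{"name": "play_rows", "arguments": {
  "rows": [
    [[0, 0, 0], [5, 0, 0], 1],
    [[0, 0, 0], [5, 0, 0], 1],
    [[0, 0, 0], [5, 0, 0], 1],
    [[0, 0, 7], [-0.49, 8, 0], 1],
    [[0, 0, 7], [-0.49, 8, 0], 1],
    [[0, 0, 7], [-0.49, 8, 0], 1],
    [[0, 0, 7], [-0.49, 8, 0], 1],
    [[0, 0, 7], [-0.49, 8, 0], 1],
    [[0, 0, 7], [-0.49, 8, 0], 1],
    [[0, 0, 7], [-0.49, 8, 0], 1],
    [[0, 0, 7], [-0.49, 8, 0], 1],
    [[0, 0, 7], [-0.49, 8, 0], 1]
  ]
}}

```text
t: 15.8
tcp_pos: [0.4361, 0.1631, 0.029]
tool_rot: [-0.031, 1.0, 0.0, -0.001]
force: [-0.0, 0.3, 0.1]
finger_gap: 0.002
gripper_force: 0.0
```

```bash
python3 -c "
from h import *
st()"
```

```text
t 15.8 h 183.5 rad,tan mm 62.5 1.1 F 0.0 -0.3 z 0.029 q [ 0.12  0.65  1.97  0.    0.53 -1.52]
```

{"name": "play_rows", "arguments": {
  "rows": [
    [[0, 0, 7], [-0.4, 7.8, 0], 1],
    [[0, 0, 7], [-0.4, 7.8, 0], 1],
    [[0, 0, 7], [-0.4, 7.8, 0], 1],
    [[0, 0, 7], [-0.4, 7.8, 0], 1],
    [[0, 0, 7], [-0.4, 7.8, 0], 1],
    [[0, 0, 7], [-0.4, 7.8, 0], 1],
    [[0, 0, 7], [-0.4, 7.8, 0], 1],
    [[0, 0, 7], [-0.4, 7.8, 0], 1],
    [[0, 0, 7], [-0.4, 7.8, 0], 1],
    [[0, 0, 7], [-0.4, 7.8, 0], 1],
    [[0, 0, 7], [-0.4, 7.8, 0], 1]
  ]
}}

```text
t: 16.72
tcp_pos: [0.4813, 0.2291, 0.029]
tool_rot: [0.598, 0.801, -0.001, -0.001]
force: [-0.2, 0.2, -0.2]
finger_gap: -0.003
gripper_force: 0.0
```

{"name": "play_rows", "arguments": {
  "rows": [
    [[0, 0, 7], [-0.4, 7.8, 0], 1],
    [[0, 0, 7], [-0.4, 7.8, 0], 1],
    [[0, 0, 7], [-0.4, 7.8, 0], 1],
    [[0, 0, 7], [-0.4, 7.8, 0], 1],
    [[0, 0, 7], [-0.4, 7.8, 0], 1],
    [[0, 0, 7], [-0.4, 7.8, 0], 1],
    [[0, 0, 7], [-0.4, 7.8, 0], 1],
    [[0, 0, 7], [-0.4, 7.8, 0], 1],
    [[0, 0, 7], [-0.4, 7.8, 0], 1],
    [[0, 0, 7], [-0.4, 7.8, 0], 1],
    [[0, 0, 7], [-0.4, 7.8, 0], 1],
    [[0, 0, 0], [0, 0, 0], 1]
  ]
}}

```text
t: 17.72
tcp_pos: [0.5567, 0.1992, 0.0289]
tool_rot: [0.967, 0.256, -0.0, -0.0]
force: [0.4, 0.9, -0.5]
finger_gap: -0.003
gripper_force: 0.0
```

```bash
python3 -c "
from h import *
st()
p2,_=snapshot('top');p,_=snapshot('scene');cv2.imwrite('pics/e.png',np.hstack([cv2.resize(p2[205:285,154:234,::-1],(400,400),interpolation=2),cv2.resize(p[150:230,276:356,::-1],(400,400),interpolation=2)]))"
```

```text
t 17.7167 h 29.7 rad,tan mm 66.0 -1.7 F 0.8 0.6 z 0.0289 q [ 0.15  0.74  1.65 -0.    0.76  1.21]
```

View pics/e.png

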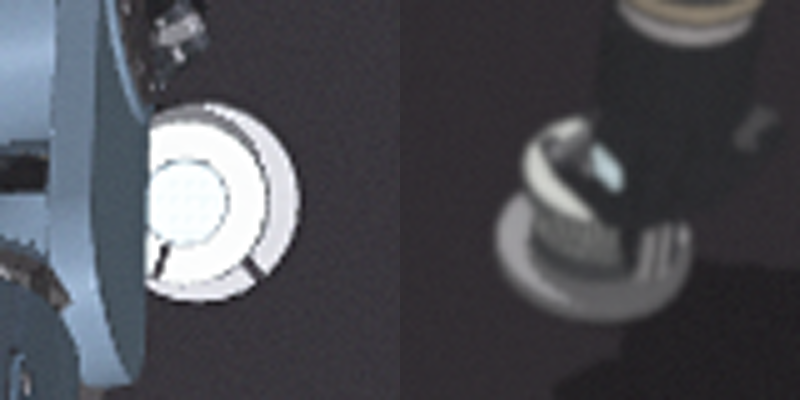

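The line is at (153,277), i.e. 295° from tight, so about 425° remain. Second sweep: press in and go.

{"name": "play_rows", "arguments": {
  "rows": [
    [[0, 0, 0], [-5, 0, 0], 1],
    [[0, 0, 0], [-5, 0, 0], 1],
    [[0, 0, 0], [-3, 0, 0], 1],
    [[0, 0, 0], [-1.5, 0, 0], 1],
    [[0, 0, 0], [-1, 0, 0], 1],
    [[0, 0, 0], [0, 0, 0], 1]
  ]
}}

```text
t: 18.32
tcp_pos: [0.5446, 0.1933, 0.0293]
tool_rot: [0.966, 0.258, 0.002, -0.0]
force: [4.1, 3.7, -3.8]
finger_gap: 0.001
gripper_force: 2.3
```

```bash
python3 -c "
from h import *
st()"
```

```text
t 18.3167 h 29.9 rad,tan mm 52.5 -1.1 F 5.4 1.2 z 0.0293 q [0.15 0.72 1.69 0.   0.73 1.2 ]
```

{"name": "play_rows", "arguments": {
  "rows": [
    [[0, 0, -5], [-0.6, -4.4, 0], 1],
    [[0, 0, -5], [-0.4, -4.4, 0], 1],
    [[0, 0, -5], [-0.19, -4.4, 0], 1],
    [[0, 0, -5], [-0.19, -4.4, 0], 1],
    [[0, 0, -5], [-0.19, -4.4, 0], 1],
    [[0, 0, -5], [-0.19, -4.4, 0], 1],
    [[0, 0, -5], [-0.25, -4.4, 0], 1],
    [[0, 0, -5], [-0.3, -4.4, 0], 1],
    [[0, 0, -5], [-0.37, -4.4, 0], 1],
    [[0, 0, -5], [-0.37, -4.4, 0], 1],
    [[0, 0, -5], [-0.37, -4.4, 0], 1],
    [[0, 0, -5], [-0.37, -4.4, 0], 1]
  ]
}}

```text
t: 19.32
tcp_pos: [0.5003, 0.2192, 0.0298]
tool_rot: [0.707, 0.707, 0.003, 0.0]
force: [2.0, 10.8, -0.3]
finger_gap: 0.002
gripper_force: 5.3
```

```bash
python3 -c "
from h import *
st()"
```

```text
t 19.3167 h 90.1 rad,tan mm 51.2 -1.8 F 10.8 -2.0 z 0.0298 q [0.21 0.7  1.77 0.01 0.67 0.2 ]
```

{"name": "play_rows", "arguments": {
  "rows": [
    [[0, 0, -5], [-0.25, -4.4, 0], 1],
    [[0, 0, -5], [-0.3, -4.4, 0], 1],
    [[0, 0, -5], [-0.3, -4.4, 0], 1],
    [[0, 0, -5], [-0.3, -4.4, 0], 1],
    [[0, 0, -5], [-0.35, -4.4, 0], 1],
    [[0, 0, -5], [-0.35, -4.4, 0], 1],
    [[0, 0, -5], [-0.35, -4.4, 0], 1],
    [[0, 0, -5], [-0.35, -4.4, 0], 1],
    [[0, 0, -5], [-0.35, -4.4, 0], 1],
    [[0, 0, -5], [-0.35, -4.4, 0], 1],
    [[0, 0, -5], [-0.35, -4.4, 0], 1],
    [[0, 0, -5], [-0.35, -4.4, 0], 1]
  ]
}}

```text
t: 20.32
tcp_pos: [0.4516, 0.1906, 0.0294]
tool_rot: [0.257, 0.966, -0.001, -0.003]
force: [-3.6, 3.1, 5.0]
finger_gap: -0.0
gripper_force: 2.8
```

```bash
python3 -c "
from h import *
st()"
```

```text
t 20.3167 h 150.2 rad,tan mm 51.9 3.8 F 4.6 -0.9 z 0.0294 q [ 0.17  0.66  1.9   0.    0.58 -0.88]
```

{"name": "play_rows", "arguments": {
  "rows": [
    [[0, 0, -5.5], [-0.8, -4.3, 0], 1],
    [[0, 0, -5.5], [-0.6, -4.3, 0], 1],
    [[0, 0, -5.5], [-0.4, -4.3, 0], 1],
    [[0, 0, -5.5], [-0.3, -4.3, 0], 1],
    [[0, 0, -5], [-0.3, -4.3, 0], 1],
    [[0, 0, -5], [-0.3, -4.4, 0], 1],
    [[0, 0, -5], [-0.2, -4.4, 0], 1],
    [[0, 0, -5], [-0.2, -4.4, 0], 1],
    [[0, 0, -5], [-0.2, -4.4, 0], 1],
    [[0, 0, -5], [-0.2, -4.4, 0], 1]
  ]
}}

```text
t: 21.15
tcp_pos: [0.4494, 0.147, 0.029]
tool_rot: [-0.193, 0.981, 0.0, -0.005]
force: [-4.8, -0.3, 3.4]
finger_gap: -0.005
gripper_force: 2.3
```

```bash
python3 -c "
from h import *
st()"
```

```text
t 21.15 h 202.2 rad,tan mm 53.4 0.9 F 4.6 -1.5 z 0.029 q [ 0.08  0.65  1.94 -0.    0.55 -1.88]
```

{"name": "play_rows", "arguments": {
  "rows": [
    [[0, 0, -5], [-0.5, -4.4, 0], 1],
    [[0, 0, -5], [-0.3, -4.4, 0], 1],
    [[0, 0, -5], [-0.2, -4.4, 0], 1],
    [[0, 0, -5], [-0.15, -4.4, 0], 1],
    [[0, 0, -5], [-0.15, -4.4, 0], 1],
    [[0, 0, -5], [-0.1, -4.4, 0], 1],
    [[0, 0, -5], [-0.1, -4.4, 0], 1],
    [[0, 0, -5], [-0.1, -4.4, 0], 1],
    [[0, 0, -5], [-0.1, -4.4, 0], 1],
    [[0, 0, 0], [5, 0, 0], 1],
    [[0, 0, 0], [5, 0, 0], 1],
    [[0, 0, 0], [6, 0, 0], 1]
  ]
}}

```text
t: 22.15
tcp_pos: [0.4749, 0.1048, 0.0292]
tool_rot: [-0.551, 0.835, 0.0, -0.0]
force: [-0.2, -0.2, -0.0]
finger_gap: -0.002
gripper_force: 0.0
```

{"name": "play_rows", "arguments": {
  "rows": [
    [[0, 0, 7], [-0.4, 7.8, 0], 1],
    [[0, 0, 7], [-0.4, 7.8, 0], 1],
    [[0, 0, 7], [-0.4, 7.8, 0], 1],
    [[0, 0, 7], [-0.4, 7.8, 0], 1],
    [[0, 0, 7], [-0.4, 7.8, 0], 1],
    [[0, 0, 7], [-0.4, 7.8, 0], 1],
    [[0, 0, 7], [-0.4, 7.8, 0], 1],
    [[0, 0, 7], [-0.4, 7.8, 0], 1],
    [[0, 0, 7], [-0.4, 7.8, 0], 1],
    [[0, 0, 7], [-0.4, 7.8, 0], 1]
  ]
}}

```text
t: 22.98
tcp_pos: [0.4351, 0.167, 0.0291]
tool_rot: [0.031, 1.0, -0.0, -0.001]
force: [0.4, -0.2, -0.5]
finger_gap: -0.002
gripper_force: 0.0
```

```bash
python3 -c "
from h import *
st()"
```

```text
t 22.9833 h 176.5 rad,tan mm 63.3 4.9 F -0.4 0.2 z 0.0291 q [ 0.13  0.65  1.97  0.    0.53 -1.38]
```

{"name": "play_rows", "arguments": {
  "rows": [
    [[0, 0, 7], [-0.4, 9.8, 0], 1],
    [[0, 0, 7], [-0.4, 9.8, 0], 1],
    [[0, 0, 7], [-0.4, 7.8, 0], 1],
    [[0, 0, 7], [-0.4, 7.8, 0], 1],
    [[0, 0, 7], [-0.4, 7.8, 0], 1],
    [[0, 0, 7], [-0.4, 7.8, 0], 1],
    [[0, 0, 7], [-0.4, 7.8, 0], 1],
    [[0, 0, 7], [-0.4, 7.8, 0], 1],
    [[0, 0, 7], [-0.4, 7.8, 0], 1],
    [[0, 0, 7], [-0.4, 7.8, 0], 1],
    [[0, 0, 7], [-0.4, 7.8, 0], 1]
  ]
}}

```text
t: 23.9
tcp_pos: [0.4884, 0.231, 0.029]
tool_rot: [0.646, 0.763, -0.0, -0.0]
force: [-0.4, -0.7, 0.8]
finger_gap: -0.001
gripper_force: 0.0
```

{"name": "play_rows", "arguments": {
  "rows": [
    [[0, 0, 7], [-0.4, 7.6, 0], 1],
    [[0, 0, 7], [-0.4, 7.6, 0], 1],
    [[0, 0, 7], [-0.4, 7.6, 0], 1],
    [[0, 0, 7], [-0.4, 7.6, 0], 1],
    [[0, 0, 7], [-0.4, 7.6, 0], 1],
    [[0, 0, 7], [-0.4, 7.6, 0], 1],
    [[0, 0, 7], [-0.4, 7.6, 0], 1],
    [[0, 0, 7], [-0.4, 7.6, 0], 1],
    [[0, 0, 7], [-0.4, 7.6, 0], 1],
    [[0, 0, 7], [-0.4, 7.6, 0], 1],
    [[0, 0, 0], [0, 0, 0], 1]
  ]
}}

```text
t: 24.82
tcp_pos: [0.5543, 0.1999, 0.029]
tool_rot: [0.967, 0.256, 0.0, 0.0]
force: [0.5, 0.1, 0.3]
finger_gap: 0.003
gripper_force: 0.0
```

```bash
python3 -c "
from h import *
st()
p2,_=snapshot('top');p,_=snapshot('scene');cv2.imwrite('pics/f.png',np.hstack([cv2.resize(p2[205:285,154:234,::-1],(400,400),interpolation=2),cv2.resize(p[150:230,276:356,::-1],(400,400),interpolation=2)]))"
```

```text
t 24.8167 h 29.7 rad,tan mm 64.3 0.1 F 0.5 -0.1 z 0.029 q [ 0.16  0.73  1.65 -0.    0.75  1.21]
```

View pics/f.png

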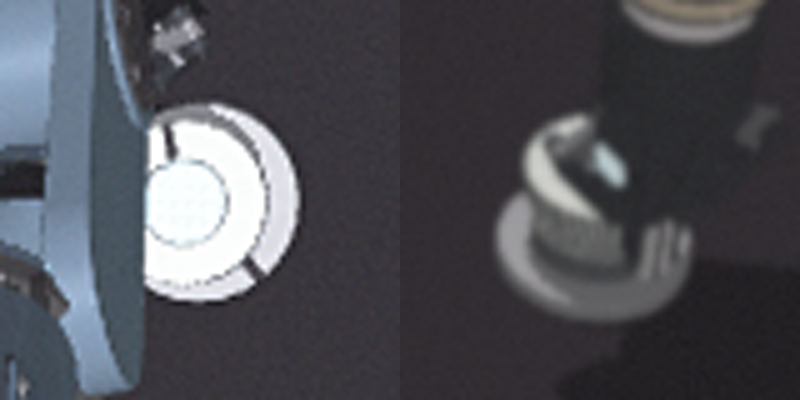

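The line is at (166,122), 512° from tight, with 208° remaining. Third sweep: same press, then about 41 rows of 5°.

{"name": "play_rows", "arguments": {
  "rows": [
    [[0, 0, 0], [-5, 0, 0], 1],
    [[0, 0, 0], [-4, 0, 0], 1],
    [[0, 0, 0], [-2.5, 0, 0], 1],
    [[0, 0, 0], [-1.5, 0, 0], 1],
    [[0, 0, 0], [-1, 0, 0], 1],
    [[0, 0, 0], [0, 0, 0], 1]
  ]
}}

```text
t: 25.42
tcp_pos: [0.5435, 0.1951, 0.0293]
tool_rot: [0.966, 0.258, 0.003, -0.0]
force: [3.7, 2.9, -3.5]
finger_gap: -0.0
gripper_force: 2.5
```

{"name": "play_rows", "arguments": {
  "rows": [
    [[0, 0, -5], [-0.6, -4.4, 0], 1],
    [[0, 0, -5], [-0.4, -4.4, 0], 1],
    [[0, 0, -5], [-0.19, -4.4, 0], 1],
    [[0, 0, -5], [-0.19, -4.4, 0], 1],
    [[0, 0, -5], [-0.19, -4.4, 0], 1],
    [[0, 0, -5], [-0.19, -4.4, 0], 1],
    [[0, 0, -5], [-0.25, -4.4, 0], 1],
    [[0, 0, -5], [-0.3, -4.4, 0], 1],
    [[0, 0, -5], [-0.37, -4.4, 0], 1],
    [[0, 0, -5], [-0.37, -4.4, 0], 1],
    [[0, 0, -5], [-0.37, -4.4, 0], 1],
    [[0, 0, -5], [-0.37, -4.4, 0], 1]
  ]
}}

```text
t: 26.42
tcp_pos: [0.498, 0.2194, 0.0296]
tool_rot: [0.706, 0.708, 0.002, 0.0]
force: [1.4, 4.7, 0.6]
finger_gap: -0.001
gripper_force: 1.8
```

```bash
python3 -c "
from h import *
st()"
```

```text
t 26.4167 h 90.2 rad,tan mm 51.4 0.3 F 4.7 -1.5 z 0.0296 q [0.21 0.7  1.77 0.   0.67 0.21]
```

{"name": "play_rows", "arguments": {
  "rows": [
    [[0, 0, -5], [-0.8, -4.4, 0], 1],
    [[0, 0, -5], [-0.8, -4.4, 0], 1],
    [[0, 0, -5], [-0.5, -4.4, 0], 1],
    [[0, 0, -5], [-0.3, -4.3, 0], 1],
    [[0, 0, -5], [-0.35, -4.3, 0], 1],
    [[0, 0, -5], [-0.35, -4.3, 0], 1],
    [[0, 0, -5], [-0.35, -4.3, 0], 1],
    [[0, 0, -5], [-0.4, -4.3, 0], 1],
    [[0, 0, -5], [-0.4, -4.3, 0], 1],
    [[0, 0, -5], [-0.4, -4.3, 0], 1],
    [[0, 0, -5], [-0.4, -4.3, 0], 1],
    [[0, 0, -5], [-0.4, -4.3, 0], 1]
  ]
}}

```text
t: 27.42
tcp_pos: [0.452, 0.1913, 0.0294]
tool_rot: [0.257, 0.966, -0.001, -0.002]
force: [-3.5, 3.5, 4.1]
finger_gap: 0.004
gripper_force: 2.3
```

```bash
python3 -c "
from h import *
st()"
```

```text
t 27.4167 h 150.2 rad,tan mm 51.9 2.9 F 4.8 -1.3 z 0.0294 q [ 0.17  0.66  1.9   0.    0.58 -0.88]
```

{"name": "play_rows", "arguments": {
  "rows": [
    [[0, 0, -5.5], [-0.8, -4.3, 0], 1],
    [[0, 0, -5.5], [-0.6, -4.3, 0], 1],
    [[0, 0, -5.5], [-0.4, -4.3, 0], 1],
    [[0, 0, -5.5], [-0.3, -4.3, 0], 1],
    [[0, 0, -5], [-0.3, -4.3, 0], 1],
    [[0, 0, -5], [-0.3, -4.4, 0], 1],
    [[0, 0, -5], [-0.2, -4.4, 0], 1],
    [[0, 0, -5], [-0.2, -4.4, 0], 1],
    [[0, 0, -5], [-0.2, -4.4, 0], 1],
    [[0, 0, -5], [-0.2, -4.4, 0], 1]
  ]
}}

```text
t: 28.25
tcp_pos: [0.449, 0.1479, 0.029]
tool_rot: [-0.193, 0.981, 0.0, -0.005]
force: [-5.1, -0.7, 4.6]
finger_gap: -0.002
gripper_force: 2.5
```

{"name": "play_rows", "arguments": {
  "rows": [
    [[0, 0, -5], [-0.5, -4.4, 0], 1],
    [[0, 0, -5], [-0.3, -4.4, 0], 1],
    [[0, 0, -5], [-0.2, -4.4, 0], 1],
    [[0, 0, -5], [-0.15, -4.4, 0], 1],
    [[0, 0, -5], [-0.15, -4.4, 0], 1],
    [[0, 0, -5], [-0.1, -4.4, 0], 1],
    [[0, 0, -5], [-0.1, -4.4, 0], 1],
    [[0, 0, 0], [0, 0, 0], 1]
  ]
}}

```text
t: 28.92
tcp_pos: [0.4688, 0.1229, 0.0291]
tool_rot: [-0.479, 0.878, 0.001, -0.005]
force: [-6.7, -9.1, 6.2]
finger_gap: 0.002
gripper_force: 5.2
```

```bash
python3 -c "
from h import *
st()"
```

```text
t 28.9167 h 237.2 rad,tan mm 54.0 -0.5 F 11.3 -0.7 z 0.0291 q [ 0.03  0.66  1.91 -0.    0.58 -2.54]
```

{"name": "play_rows", "arguments": {
  "rows": [
    [[0, 0, 0], [5, 0, 0], 1],
    [[0, 0, 0], [5, 0, 0], 1],
    [[0, 0, 0], [8, 0, 0], 1],
    [[0, 0, 0], [8, 0, 0], 1],
    [[0, 0, 0], [0, 0, -20], 1],
    [[0, 0, 0], [0, 0, -30], 1],
    [[0, 0, 0], [0, 0, -30], 1],
    [[0, 0, 0], [30, 0, -20], 1],
    [[0, 0, 0], [30, 0, 0], 1],
    [[0, 0, 0], [0, 0, 0], 1]
  ]
}}

```text
t: 29.75
tcp_pos: [0.4234, 0.0505, 0.13]
tool_rot: [-0.475, 0.88, 0.0, -0.001]
force: [-1.2, 0.0, 0.2]
finger_gap: -0.0
gripper_force: 0.0
```

```bash
python3 -c "
from h import *
st()
p2,_=snapshot('top');p,_=snapshot('scene');cv2.imwrite('pics/g.png',np.hstack([cv2.resize(p2[205:285,154:234,::-1],(400,400),interpolation=2),cv2.resize(p[150:230,276:356,::-1],(400,400),interpolation=2)]))"
```

```text
t 29.75 h 236.8 rad,tan mm 139.4 1.6 F 0.6 -1.0 z 0.13 q [-0.14  0.41  2.   -0.    0.74 -2.7 ]
```

View pics/g.png

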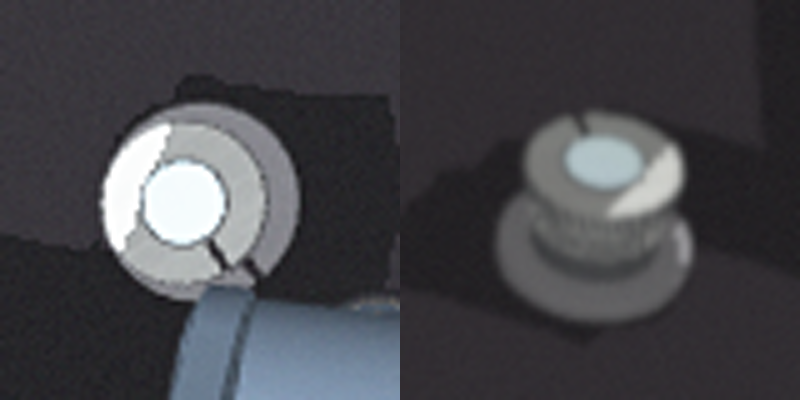

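The line's end is at (227,270) and the pointer at (255,275), so the ring sits about 9° short of two full turns, inside the tolerance. The finger is clear, so I'm handing in.

```bash
python3 -c "
from h import *
print(sense()['qd'].round(3)); print(sign_off())"
```

```text
[ 0.027  0.025 -0.031  0.006 -0.005  0.003]
the job is handed in; nothing more can be done
None
```

I rolled the wide ring on to about 711° from tight, roughly 9° short of two full turns by the last top view and within the 20° tolerance, then took the finger clear and handed the job in at about 30 s; I did not re-measure the narrow ring or the loose items at the end, and `sign_off()` returned no verdict.

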